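# Put the returned milling cutters into their colour-coded trays

### The job

Sort the returned tools on the tool-store counter: put each of the four milling cutters into the tray of its own colour, standing upright on the tray's floor as it stands now. Set each one down gently, without dropping or throwing it, and leave the two drill chucks where they stand.

Things in the scene. Friction and masses are not known exactly. Their poses are not given: they have to be found in the camera images.
- cutter_red: Red-banded milling cutter: dark steel cylinder 46 mm in diameter and 50 mm tall with small bright teeth round its side, a red flat top face crossed by a dark slot, and a red band just under the top; about 0.42 kg. Stands upright, loose, on the counter. Origin at the centre of its underside, z up along its axis. Grip it across its diameter at any yaw, about 35 mm above its underside.
- cutter_yellow: Yellow-banded milling cutter: dark steel cylinder 46 mm in diameter and 50 mm tall with small bright teeth round its side, a yellow flat top face crossed by a dark slot, and a yellow band just under the top; about 0.42 kg. Stands upright, loose, on the counter. Origin at the centre of its underside, z up along its axis. Grip it across its diameter at any yaw, about 35 mm above its underside.
- cutter_green: Green-banded milling cutter: dark steel cylinder 46 mm in diameter and 50 mm tall with small bright teeth round its side, a green flat top face crossed by a dark slot, and a green band just under the top; about 0.42 kg. Stands upright, loose, on the counter. Origin at the centre of its underside, z up along its axis. Grip it across its diameter at any yaw, about 35 mm above its underside.
- cutter_blue: Blue-banded milling cutter: dark steel cylinder 46 mm in diameter and 50 mm tall with small bright teeth round its side, a blue flat top face crossed by a dark slot, and a blue band just under the top; about 0.42 kg. Stands upright, loose, on the counter. Origin at the centre of its underside, z up along its axis. Grip it across its diameter at any yaw, about 35 mm above its underside.
- tray_red: The red tray: a square, open, red plastic tray fixed to the counter, 88 x 88 mm outside, 76 x 76 mm inside, walls 6 mm thick and 14 mm high in all, floor 4 mm thick (inner floor 4 mm above the origin). Origin at the centre of its underside, on the counter; x and y along its sides.
- tray_yellow: The yellow tray: a square, open, yellow plastic tray fixed to the counter, 88 x 88 mm outside, 76 x 76 mm inside, walls 6 mm thick and 14 mm high in all, floor 4 mm thick (inner floor 4 mm above the origin). Origin at the centre of its underside, on the counter; x and y along its sides.
- tray_green: The green tray: a square, open, green plastic tray fixed to the counter, 88 x 88 mm outside, 76 x 76 mm inside, walls 6 mm thick and 14 mm high in all, floor 4 mm thick (inner floor 4 mm above the origin). Origin at the centre of its underside, on the counter; x and y along its sides.
- tray_blue: The blue tray: a square, open, blue plastic tray fixed to the counter, 88 x 88 mm outside, 76 x 76 mm inside, walls 6 mm thick and 14 mm high in all, floor 4 mm thick (inner floor 4 mm above the origin). Origin at the centre of its underside, on the counter; x and y along its sides.
- chuck_red: A drill chuck with a red band, not a cutter, to be left alone: a bright steel cylinder 42 mm in diameter and 40 mm tall that tapers to a nose with three small jaws, 70 mm tall in all, with a red band round its middle; about 0.38 kg. Stands upright, loose, jaws up. Origin at the centre of its underside, z up.
- chuck_blue: A drill chuck with a blue band, not a cutter, to be left alone: a bright steel cylinder 42 mm in diameter and 40 mm tall that tapers to a nose with three small jaws, 70 mm tall in all, with a blue band round its middle; about 0.38 kg. Stands upright, loose, jaws up. Origin at the centre of its underside, z up.

How it is judged (in metres and radians):
At the end, for the whole second after the job is handed in: Each cutter stands in the tray of its own colour, flat on the tray's floor (axis within 22 mm of the tray's centre, underside within 3 mm of the inner floor, tilt under 0.08 rad), released and at rest; both chucks stand upright within 15 mm of where they began (horizontal distance between cutter_red and tray_red below 0.022 m and z of cutter_red in the frame of tray_red between 0.001 and 0.007 m and angle between each of cutter_red, cutter_yellow, cutter_green, cutter_blue's own z axis and vertical below 0.08 rad and linear speed of each of cutter_red, cutter_yellow, cutter_green, cutter_blue below 0.02 m/s and angular speed of each of cutter_red, cutter_yellow, cutter_green, cutter_blue below 0.2 rad/s and horizontal distance between cutter_yellow and tray_yellow below 0.022 m and z of cutter_yellow in the frame of tray_yellow between 0.001 and 0.007 m and horizontal distance between cutter_green and tray_green below 0.022 m and z of cutter_green in the frame of tray_green between 0.001 and 0.007 m and horizontal distance between cutter_blue and tray_blue below 0.022 m and z of cutter_blue in the frame of tray_blue between 0.001 and 0.007 m and distance of each of chuck_red, chuck_blue from where it was at the start of the episode below 0.015 m and angle between each of chuck_red, chuck_blue's own z axis and vertical below 0.1 rad); the robot touches nothing.
It fails at once if a cutter is dropped from more than about 28 mm or thrown (faster than 0.75 m/s while the fingers do not hold it) ((linear speed of cutter_red above 0.75 m/s and contact force between the fingers and cutter_red below 0.1 N) or (linear speed of cutter_yellow above 0.75 m/s and contact force between the fingers and cutter_yellow below 0.1 N) or (linear speed of cutter_green above 0.75 m/s and contact force between the fingers and cutter_green below 0.1 N) or (linear speed of cutter_blue above 0.75 m/s and contact force between the fingers and cutter_blue below 0.1 N)).
It fails at once if a drill chuck is moved by more than 15 mm (distance of any of chuck_red, chuck_blue from where it was at the start of the episode above 0.015 m).
It also fails if it takes over 90 s, if anything falls off the work surface, if the arm or the gripper's body presses on something with over 40 N, if the wrist force passes 120 N, or if a joint passes its speed limit or range.

### The arm

A 7-joint arm with a two-finger parallel gripper is mounted at the origin on the work surface. World frame = base frame: x ahead of the robot, y to its left, z up, the work surface at z = 0. Lengths are in m, angles in degrees, forces in N, time in s.
With the tool pointing down it reaches from about 0.4 to 0.9 m from the base axis. Payload 5.6 kg.
Tool frame: the origin (TCP) lies between the finger pads; the fingertips stand 17 mm ahead of it and the grasp point (between the pads) lies 2 mm behind it (robot.nose_length is the x of the fingertips in the tool frame, in m); x points along the fingers, y is the direction in which the jaws open and shut, and the axes are right-handed (so a half turn about x gives the same grasp; the last joint's range is limited). The gripper opens to 92 mm and grips with 3 to 60 N. Pads are 20 mm wide; open, the fingers measure 128 mm over their backs; the gripper's body (75 mm by 189 mm) begins 69 mm behind the grasp point.
Start: joints at [70.073, 26.786, -0.665, 91.828, 0.344, 61.387, -3.226], TCP at [0.195, -0.62, 0.192] pointing down, gripper open.
Joint ranges: [-144.91, 144.91], [-17.63, 115.5], [-89.93, 88.59], [15.96, 139.68], [-74.01, 254.01], [8.47, 105.57], [-167.45, 167.45]. Speed limits (degrees/s): [147.25, 147.25, 180, 180, 180, 180, 180].

### API

Orientations are given as a 3x3 rotation matrix whose columns are the frame's x, y, z axes.
In Python, from plant import robot, eoat, kinematics, read_camera, get_calibration, workorder, monitor gives the robot as it stands. Calls block until the motion is done:
- robot.movep(position, orientation): joint-space move of the TCP to a pose.
- robot.move_l(position, v=0.15, ori=None, threshold=None): straight line of the TCP; ori=None keeps the orientation; v is the mean speed in m/s. With threshold (N) it stops when the force on the tool has changed by that much, and returns True; else False.
- robot.goto_joints(angles): joint-space move.
- eoat.command_gripper(opening): finger opening in m; the grip force is fixed at half the most; returns when the fingers have stopped.
- robot.pause(seconds).
- kinematics.solve_ik(position, orientation): joint angles nearest the present ones, or None.
- read_camera(name): name is "scene" or "top"; returns (picture, depth): 420x560x3 uint8, red, green, blue; 420x560 float32, m along the optical axis (not along the pixel's ray), 0 where there is no reading.
- get_calibration(name): a dict with "camera_matrix" (3x3 intrinsics, pixels), "camera_from_world" (4x4, takes a point from world to camera coordinates). Camera axes: x right, y down, z forward; pixel columns grow to the right and rows downward; lengths in m; the calibration is good to about 2 mm. A picture is of the moment at which its call begins. get_calibration takes no time and is no camera call.
A pose or a line that the arm cannot do raises robot.MotionError and nothing moves.
- workorder.hand_in(): hands the job in, once; it reports no verdict.
Readings, each from a call of its own:
- monitor.current_time(): time.
- monitor.current_joint_pos(): joint angles.
- monitor.current_joint_vel(): joint speeds.
- monitor.current_joint_efforts(): joint torques, N m.
- monitor.current_position(): TCP position.
- monitor.current_tcp_rot(): TCP orientation.
- monitor.current_ft_force(): force on the tool from outside, world axes, zero at the start.
- monitor.current_wrist_torque(): the same for the moment, N m.
- monitor.current_gripper_width(): finger opening in m.
Only numpy, scipy, OpenCV 4.12 (cv2) and the standard library are available. Lean on these libraries where they do the work, as an engineer would, in place of code of your own. Each camera call takes 0.05 s, during which the arm holds its last target. There are 200 camera calls.

## Working session

There is one attempt and no reset: what is moved stays moved. The work goes in short steps, each a Python script; the robot and the scene stay as the last script left them, time stands still between calls to the robot, and variables do not carry over. Pictures are saved under pics/ and viewed, on a budget of 14 in all, crops included, one or two more only if the job needs it, and the job is handed in when it is done.

```bash
mkdir -p pics; python3 - <<'E'
from plant import *
import cv2,numpy as np
for n in("scene","top"):
    p,d=read_camera(n); cv2.imwrite(f"pics/{n}0.png",p[:,:,::-1]); np.savez(f"{n}0.npz",p=p,d=d)
    c=get_calibration(n);T=np.array(c["camera_from_world"]);print(n,np.round(c["camera_matrix"],1).tolist(),(-T[:3,:3].T@T[:3,3]).round(3),T[2,:3].round(3))
print(monitor.current_time(),monitor.current_tcp_rot())
E
```

```text
scene [[465.7, 0.0, 285.0], [0.0, 465.7, 204.8], [0.0, 0.0, 1.0]] [1.271 0.056 0.879] [-0.674 -0.048 -0.737]
top [[511.5, 0.0, 278.8], [0.0, 511.5, 205.5], [0.0, 0.0, 1.0]] [ 0.301 -0.017  1.424] [ 0.166  0.014 -0.986]
0.1 [[-5.80420281e-04  3.00033601e-01 -9.53928457e-01]
 [ 1.44645597e-03 -9.53927368e-01 -3.00034138e-01]
 [-9.99998785e-01 -1.55396141e-03  1.19693397e-04]]
```

View pics/top0.png

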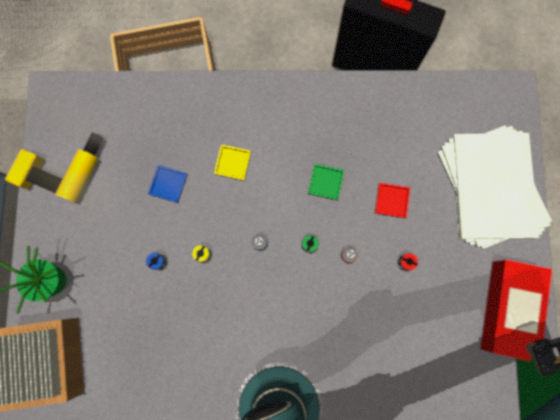

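View pics/scene0.png

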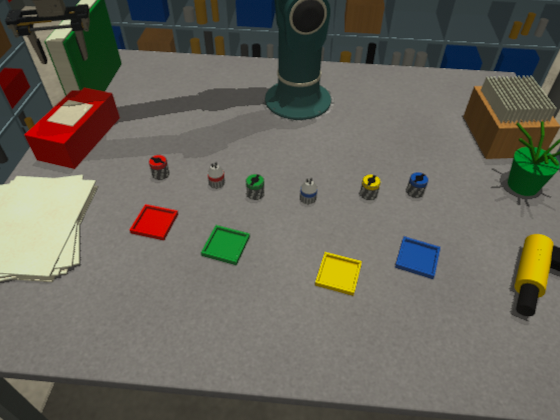

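The top view shows cutters at blue (156,261), yellow (201,254), green (310,243) and red (409,261). The chucks are at (260,242) and (349,254), and the trays at blue (168,184), yellow (232,163), green (326,182) and red (393,201). The scene view shows all of them upright and nothing tucked under the arm. Next I locate them in both views.

```bash
cat > h.py <<'E'
from plant import *
import cv2,numpy as np
HUE=dict(red=(0,8),yellow=(24,36),green=(45,80),blue=(100,125))
ROI=dict(top=dict(cut=(130,225,430,280),tray=(140,135,425,222)),
         scene=dict(cut=(140,145,440,203),tray=(120,200,450,300)))
def ray(n,uv,z):
    c=get_calibration(n);T=np.array(c["camera_from_world"]);R=T[:3,:3];o=-R.T@T[:3,3]
    d=R.T@np.linalg.inv(c["camera_matrix"])@np.array([*uv,1.]);return (o+d*(z-o[2])/d[2])[:2]
def find(n,p,col,kind,roi=None):
    """ray-cast top outline (cut: z=.05, tray: z=.014) -> world xy of centre, size (mm)"""
    h=cv2.cvtColor(p,cv2.COLOR_RGB2HSV);lo,hi=HUE[col]
    m=cv2.inRange(h,(lo,110,60),(hi,255,255))
    if col=="red": m|=cv2.inRange(h,(172,110,60),(180,255,255))
    x0,y0,x1,y1=roi or ROI[n][kind];k=np.zeros_like(m);k[y0:y1,x0:x1]=m[y0:y1,x0:x1]
    z=.05 if kind=="cut" else .014
    k=cv2.morphologyEx(k,cv2.MORPH_CLOSE,np.ones((5,5)))
    if kind=="cut" and n=="scene": pass
    cs=sorted(cv2.findContours(k,0,2)[0],key=cv2.contourArea)
    hull=cv2.convexHull(cs[-1])[:,0]
    w=np.array([ray(n,q,z) for q in hull],np.float32)
    (c,s,a)=cv2.minAreaRect(w)
    return np.array(c),np.array(s)*1e3,a
E
python3 - <<'E'
from h import *
for n in("top","scene"):
    p=np.load(n+"0.npz")["p"]
    for kind in("cut","tray"):
        for c in HUE:
            try:
                x,s,a=find(n,p,c,kind);print(n,kind,c,x.round(4),s.round(0),round(a),np.hypot(*x).round(3))
            except Exception as e: print(n,kind,c,e)
for nm,uv in(("chuck_blue",(260,242)),("chuck_red",(349,254))):print(nm,ray("top",uv,.07).round(3))
for nm,uv in(("chuck_blue",(309,181)),("chuck_red",(215,166))):print(nm,ray("scene",uv,.07).round(3))
E
```

```text
top cut red [ 0.384  -0.3438] [42. 46.] 0 0.515
top cut yellow [0.403  0.2127] [43. 46.] 0 0.456
top cut green [ 0.4298 -0.0802] [40. 40.] 90 0.437
top cut blue [0.3824 0.3357] [40. 46.] 0 0.509
top tray red [ 0.556  -0.3137] [89. 90.] 81 0.638
top tray yellow [0.6642 0.1364] [90. 91.] 78 0.678
top tray green [ 0.6085 -0.1285] [85. 88.] 77 0.622
top tray blue [0.6019 0.3194] [88. 87.] 74 0.681
scene cut red [ 0.3925 -0.345 ] [58. 44.] 16 0.523
scene cut yellow [0.4103 0.2119] [44. 57.] 80 0.462
scene cut green [ 0.4376 -0.0829] [50. 43.] 6 0.445
scene cut blue [0.3902 0.3335] [42. 54.] 72 0.513
scene tray red [ 0.5635 -0.3143] [94. 98.] 81 0.645
scene tray yellow [0.6705 0.1347] [89. 97.] 77 0.684
scene tray green [ 0.6156 -0.1296] [90. 95.] 78 0.629
scene tray blue [0.6087 0.3164] [88. 97.] 74 0.686
chuck_blue [0.431 0.052]
chuck_red [ 0.4   -0.183]
chuck_blue [0.444 0.055]
chuck_red [ 0.414 -0.186]
```

The two views agree. The scene view is shifted about 7 mm towards its camera because it also sees the side bands and walls. The sizes from the top view match the given ones, so I use that view. Neighbours lie along y, so the jaws will open roughly along x. Red goes first.

```bash
cat >> h.py <<'E'
CUT=dict(red=(.384,-.3438),yellow=(.403,.2127),green=(.4298,-.0802),blue=(.3824,.3357))
TRAY=dict(red=(.556,-.3137),yellow=(.6642,.1364),green=(.6085,-.1285),blue=(.6019,.3194))
def ori(t):
    t=np.radians(t);x=np.array([0,0,-1.]);y=np.array([np.cos(t),np.sin(t),0]);return np.c_[x,y,np.cross(x,y)]
def pickyaw(pts):
    """jaw yaw near the x axis, reachable over all points, least wrist travel"""
    q0=np.array(monitor.current_joint_pos());best=None
    for t in (0,-20,20,180,160,200):
        qs=[kinematics.solve_ik(p,ori(t)) for p in pts]
        if any(q is None for q in qs): continue
        c=np.abs(np.array(qs)-q0).max()
        if best is None or c<best[0]-10: best=(c,t)
    return best
def sort(col):
    (x,y),(a,b)=CUT[col],TRAY[col]
    c,t=pickyaw([(x,y,.16),(x,y,.033),(a,b,.16),(a,b,.037)]);R=ori(t)
    robot.movep((x,y,.16),R)
    if robot.move_l((x,y,.033),v=.12,threshold=15): print("contact on descent",monitor.current_position())
    eoat.command_gripper(.03);robot.pause(.2);g=monitor.current_gripper_width()
    print(col,"yaw",t,"width",round(g,4),"t",round(monitor.current_time(),1))
    if not .043<g<.05: return False
    robot.move_l((x,y,.13),v=.12);print("lift force",np.round(monitor.current_ft_force(),1))
    robot.movep((a,b,.13),R);robot.move_l((a,b,.045),v=.1)
    print("width",round(monitor.current_gripper_width(),4))
    hit=robot.move_l((a,b,.0365),v=.02,threshold=6);print("touch",hit,np.round(monitor.current_position(),4))
    eoat.command_gripper(.075);robot.pause(.2);robot.move_l((a,b,.16),v=.15)
    print("done t",round(monitor.current_time(),1));return True
E
python3 - <<'E'
from h import *
sort("red")
p,d=read_camera("scene");cv2.imwrite("pics/s1.png",p[:,:,::-1])
E
```

```text
red yaw 0 width 0.03 t 3.8
```

View pics/s1.png

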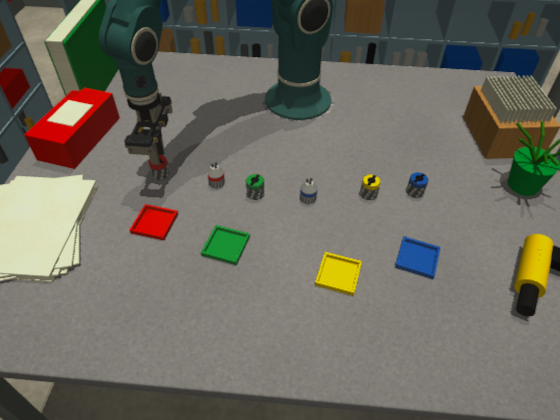

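The gripper closed to 30 mm, so it did not hold the 46 mm cutter. The picture shows the fingers right at the red cutter, around (158,168). A closer look will show where they are relative to it.

```bash
python3 - <<'E'
from h import *
ims=[]
c=np.array(CUT["red"])
for n in("scene","top"):
    p,d=read_camera(n)
    K=get_calibration(n);T=np.array(K["camera_from_world"]);q=K["camera_matrix"]@(T@[*monitor.current_position(),1])[:3]
    uv=q[:2]/q[2];print(n,uv.round(1));u,v=uv.astype(int);ims.append(cv2.resize(p[v-40:v+40,u-40:u+40],(400,400),interpolation=2))
cv2.imwrite("pics/c1.png",np.hstack(ims)[:,:,::-1])
print(monitor.current_position(),monitor.current_tcp_rot().round(3) if hasattr(monitor.current_tcp_rot(),'round') else monitor.current_tcp_rot(),monitor.current_gripper_width(),monitor.current_ft_force())
E
```

```text
scene [160.  164.5]
top [407.  261.4]
[ 0.38400612 -0.34379986  0.03301469] [[ 0.  1.  0.]
 [-0.  0. -1.]
 [-1.  0.  0.]] 0.03001751322986418 [ 0.33075165 -0.46681533 -0.07567238]
```

View pics/c1.png

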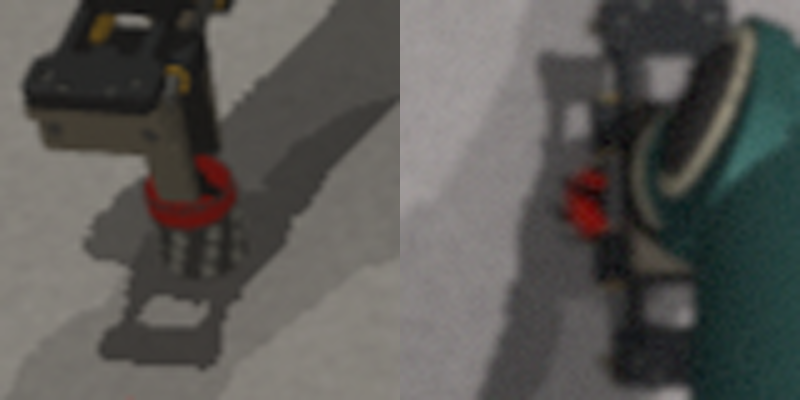

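```bash
python3 - <<'E'
from h import *
p,d=read_camera("scene");c=get_calibration("scene");K=np.array(c["camera_matrix"]);T=np.linalg.inv(c["camera_from_world"])
def w(u,v): z=d[v,u];return (T@[*(np.linalg.inv(K)@[u,v,1]*z),1])[:3].round(3)
# crop px (x,y)-> 160-40+x/5, 164-40+y/5
for cx,cy in[(170,150),(175,175),(180,195),(190,215),(190,250),(205,120),(205,180),(60,110),(225,185),(195,162)]:
    u,v=120+cx//5,124+cy//5;print(cx,cy,w(u,v),p[v,u],d[v,u])
E
```

```text
170 150 [ 0.471 -0.313  0.148] [66 61 51] 1.095782
175 175 [ 0.411 -0.342  0.076] [66 60 50] 1.1906904
180 195 [ 0.411 -0.342  0.063] [65 61 51] 1.2006083
190 215 [ 0.405 -0.341  0.044] [91 20 16] 1.2183634
190 250 [ 0.409 -0.345  0.021] [41 40 36] 1.2327963
205 120 [ 0.368 -0.337  0.077] [26 24 22] 1.2186873
205 180 [ 0.387 -0.337  0.052] [47 19 16] 1.2247303
60 110 [ 0.479 -0.357  0.176] [59 55 46] 1.0721132
225 185 [ 0.387 -0.327  0.05 ] [75 25 23] 1.2256464
195 162 [ 0.401 -0.333  0.079] [76 20 15] 1.1944758
```

Depth puts the lower ends of the fingers near z ≈ 0.055, just above the cutter's top. The reported TCP (0.033) implies 0.016. I'll raise the arm and measure the fingertip height properly.

```bash
python3 - <<'E'
from h import *
print("nose",robot.nose_length)
robot.move_l((.384,-.3438,.16),v=.15)
eoat.command_gripper(.092)
print(monitor.current_position(),monitor.current_gripper_width(),monitor.current_ft_force())
p,d=read_camera("scene");c=get_calibration("scene");K=np.array(c["camera_matrix"]);C=np.array(c["camera_from_world"]);T=np.linalg.inv(C)
v,u=np.mgrid[0:420,0:560];P=np.linalg.inv(K)@np.stack([u.ravel(),v.ravel(),np.ones(u.size)])*d.ravel()
W=(T[:3,:3]@P+T[:3,3:]).T.reshape(420,560,3)
def near(z0,z1):
    m=(d>0)&(np.hypot(W[...,0]-.384,W[...,1]+.344)<.12)&(W[...,2]>z0)&(W[...,2]<z1);return W[m]
for z in np.arange(.06,.30,.01):
    w=near(z,z+.01)
    if len(w)>2: print(round(z,3),len(w),"x",w[:,0].min().round(3),w[:,0].max().round(3),"y",w[:,1].min().round(3),w[:,1].max().round(3))
q=K@(C@[.384,-.3438,.16,1])[:3];uu,vv=(q[:2]/q[2]).astype(int);print("tcp px",uu,vv)
q=K@(C@[.384,-.3438,.143,1])[:3];print("tip px",q[:2]/q[2])
cv2.imwrite("pics/c2.png",cv2.resize(p[vv-70:vv+80,uu-75:uu+75],(600,600),interpolation=2)[:,:,::-1])
E
```

```text
nose 0.017
[ 0.38401354 -0.34380727  0.16001436] 0.09161265479599554 [-0.2466337  -0.20757596 -0.19411385]
0.18 35 x 0.329 0.443 y -0.353 -0.333
0.19 70 x 0.326 0.446 y -0.353 -0.333
0.2 66 x 0.324 0.448 y -0.353 -0.333
0.21 67 x 0.324 0.449 y -0.353 -0.332
0.22 79 x 0.326 0.448 y -0.354 -0.332
0.23 69 x 0.322 0.449 y -0.353 -0.331
0.24 73 x 0.318 0.45 y -0.355 -0.331
0.25 40 x 0.325 0.451 y -0.354 -0.332
0.26 11 x 0.331 0.337 y -0.346 -0.337
0.27 130 x 0.299 0.473 y -0.374 -0.312
0.28 277 x 0.297 0.475 y -0.373 -0.311
0.29 186 x 0.293 0.479 y -0.374 -0.311
tcp px 150 126
tip px [151.91913359 131.79362816]
```

View pics/c2.png

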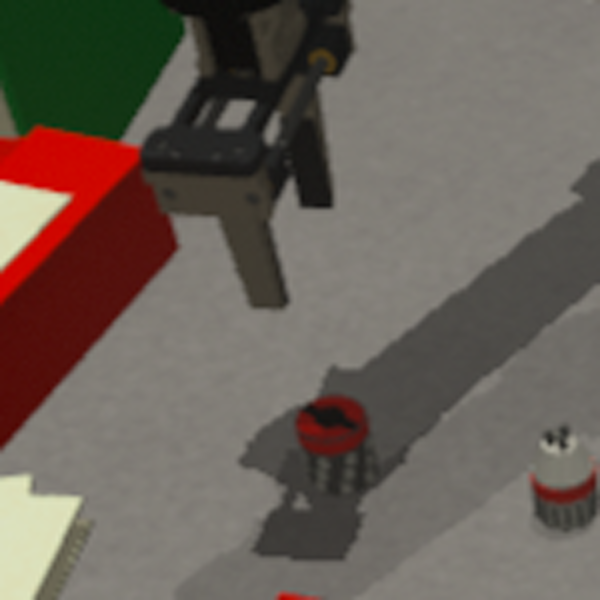

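The camera puts the fingertips at z ≈ 0.183 where the reported pose says 0.143, and the gripper's body is about 39 mm high too. x and y agree. So the real tool ends about 40 mm short of its reported frame, along the tool axis. To confirm it independently, I'll touch down gently on bare counter.

```bash
python3 - <<'E'
from h import *
robot.move_l((.46,-.40,.06),v=.15)
try:
    print(robot.move_l((.46,-.40,-.035),v=.03,threshold=4))
except robot.MotionError as e: print("ME",e)
z=monitor.current_position();print(z,monitor.current_ft_force())
robot.move_l((.46,-.40,.12),v=.15);print(monitor.current_time(),monitor.current_ft_force())
E
```

```text
True
[ 0.45996906 -0.40004359 -0.02209934] [-0.67516644  1.13561308  5.52969535]
10.5917 [-0.57825641  0.0733345   0.14237392]
```

Touch-down was at a reported z of −0.022 instead of +0.017, which gives an offset of 39 mm and agrees with the camera. I'll correct every commanded height by −0.039 and redo red.

```bash
python3 - <<'E'
s=open('h.py').read()
for a,b in(("(x,y,.033)","(x,y,.033-DZ)"),("(a,b,.037)","(a,b,.037-DZ)"),("(x,y,.16)","(x,y,.12)"),("(a,b,.16)","(a,b,.12)"),("(x,y,.13)","(x,y,.10)"),("(a,b,.13)","(a,b,.10)"),("(a,b,.045)","(a,b,.045-DZ)"),("(a,b,.0365)","(a,b,.0365-DZ)")): s=s.replace(a,b)
s=s.replace("def ori","DZ=.039  # real tool is this much shorter than reported (camera + touch-down)\ndef ori")
open('h.py','w').write(s)
E
python3 - <<'E'
from h import *
p,d=read_camera("top");x,s,a=find("top",p,"red","cut");print(x,s)
sort("red")
p,d=read_camera("scene");cv2.imwrite("pics/s2.png",p[:,:,::-1])
E
```

```text
[ 0.38404855 -0.34376919] [42.48636588 45.82361504]
red yaw 0 width 0.0445 t 13.3
lift force [ 0.4  0.2 -4.5]
width 0.0444
touch True [ 0.556  -0.3138 -0.0019]
done t 18.4
```

View pics/s2.png

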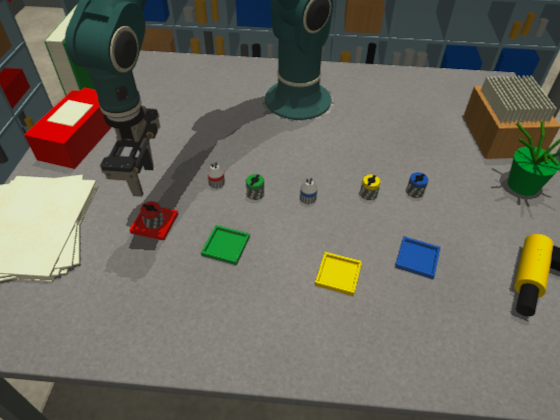

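The red cutter stands upright in its tray at (152,215). The touch height of −0.0019 matches the predicted −0.002, and the lift force of 4.5 N fits 0.42 kg. The other three follow, each with its own grip check.

```bash
python3 - <<'E'
from h import *
for c in("green","yellow","blue"):
    if not sort(c): print("STOP",c);break
else:
    robot.movep((.45,.10,.25),ori(0))
p,d=read_camera("scene");cv2.imwrite("pics/s3.png",p[:,:,::-1])
p,d=read_camera("top");cv2.imwrite("pics/t3.png",p[:,:,::-1])
print(monitor.current_time())
for c in HUE:
    x,y=TRAY[c]
    try:
        K=get_calibration("top");q=K["camera_matrix"]@(np.array(K["camera_from_world"])@[x,y,.054,1])[:3];u,v=(q[:2]/q[2]).round(1);print(c,"expected top px",u,v)
    except Exception as e: print(e)
E
```

```text
green yaw 0 width 0.0446 t 21.4
lift force [ 0.4  0.1 -5.2]
width 0.0448
touch True [ 0.6087 -0.1287 -0.0015]
done t 26.5
yellow yaw 20 width 0.0443 t 29.9
lift force [ 0.3 -1.  -4.5]
width 0.0446
touch True [ 0.6644  0.1363 -0.0016]
done t 35.3
blue yaw 20 width 0.0448 t 38.6
lift force [-0.   0.  -5.6]
width 0.0448
touch True [ 0.6021  0.3193 -0.0016]
done t 43.8
45.0583
red expected top px 395.4 197.3
yellow expected top px 230.7 158.3
green expected top px 326.9 178.2
blue expected top px 163.7 180.2
```

View pics/s3.png

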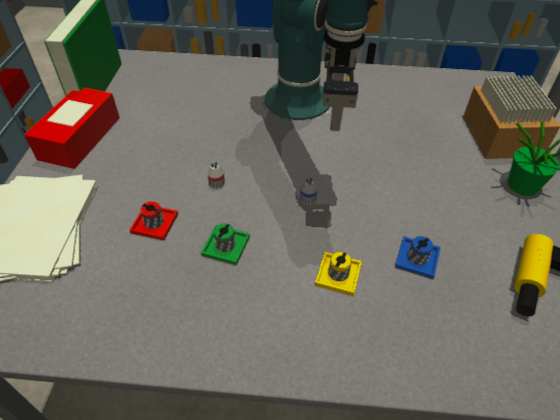

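View pics/t3.png

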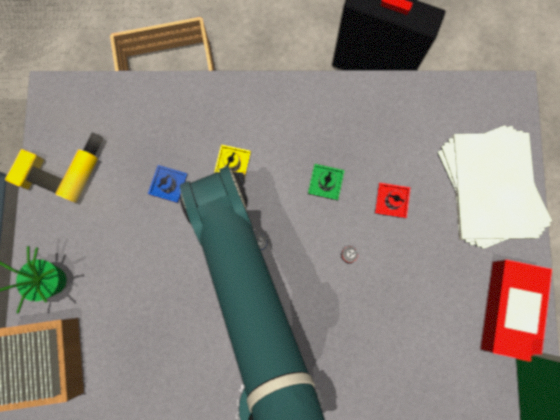

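All four cutters stand in their trays in the scene view, at (152,215), (224,237), (340,266) and (420,250). Both chucks are where they began, at (215,175) and (309,190). As a last check, depth on the cutters' tops gives height, centring and tilt.

```bash
python3 - <<'E'
from h import *
c=get_calibration("scene");K=np.array(c["camera_matrix"]);T=np.linalg.inv(c["camera_from_world"])
v,u=np.mgrid[0:420,0:560]
def world(d):
    P=np.linalg.inv(K)@np.stack([u.ravel(),v.ravel(),np.ones(u.size)])*d.ravel();return (T[:3,:3]@P+T[:3,3:]).T
W=world(read_camera("scene")[1]);W0=world(np.load("scene0.npz")["d"])
for n,xy in TRAY.items():
    w=W[(np.hypot(*(W[:,:2]-xy).T)<.05)&(W[:,2]>.05)&(W[:,2]<.07)]
    cc=(w[:,:2].min(0)+w[:,:2].max(0))/2
    A=np.c_[w[:,:2]-cc,np.ones(len(w))];s=np.linalg.lstsq(A,w[:,2],rcond=None)[0]
    print(n,len(w),"off mm",((cc-xy)*1e3).round(1),"size",(np.ptp(w[:,:2],axis=0)*1e3).round(),"z",w[:,2].mean().round(4),"tilt",np.hypot(*s[:2]).round(3))
for n,xy in(("chuck_blue",(.433,.053)),("chuck_red",(.403,-.184))):
    r=[X[(np.hypot(*(X[:,:2]-xy).T)<.05)&(X[:,2]>.015)&(X[:,2]<.09)] for X in(W0,W)]
    print(n,[(len(a),a.mean(0).round(4),a[:,2].max().round(3)) for a in r])
E
```

```text
red 244 off mm [ 0.9 -2.4] size [48. 47.] z 0.0548 tilt 0.034
yellow 311 off mm [-0.3  0.3] size [48. 44.] z 0.0545 tilt 0.023
green 274 off mm [ 0.4 -1.6] size [48. 46.] z 0.0548 tilt 0.024
blue 283 off mm [0.5 0.2] size [46. 47.] z 0.0541 tilt 0.016
chuck_blue [(299, array([0.4482, 0.0559, 0.0435]), np.float64(0.072)), (301, array([0.4482, 0.0559, 0.0435]), np.float64(0.073))]
chuck_red [(292, array([ 0.4151, -0.1864,  0.0434]), np.float64(0.074)), (293, array([ 0.4152, -0.1865,  0.0433]), np.float64(0.073))]
```

Every cutter is within 3 mm of its tray's centre with its top at z ≈ 0.054, and the chucks have not moved. Handing in.

```bash
python3 -c "
from plant import *
workorder.hand_in();print(monitor.current_time())"
```

```text
the job is handed in; nothing more can be done
the job is handed in; nothing more can be done
```

All four cutters are standing in the trays of their own colours, and I handed the job in at about 45 s on the robot's clock. The hand-in reports no verdict, so the result rests on my own checks.

- **What went wrong:** the first grasp of the red cutter closed on nothing, above its top. The real fingertips stand 39 mm short of where the reported tool frame puts them. The camera depth and a gentle touch on the bare counter agreed on this. I lowered every commanded height by 39 mm and all four grasps then held.
- **Cutters:** depth images put each one within 3 mm of its tray's centre. Their tops are at z 54–55 mm (54 expected), so they sit on the tray floors. The fitted tilt was 0.034 rad or less, against a limit of 0.08, and it includes depth noise.
- **Chucks:** both moved less than 1 mm.
- **Disagreement:** colour outlines in the scene view lay about 7 mm nearer that camera than those in the top view, because it also sees the side bands and walls. I used the top view, and the final depth check agreed with it.
- **Not measured:** I did not measure the cutters' speed at the end. They had been released and the gripper was clear of everything.

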